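# Put the low glass beaker on the balance, gently

## Robot

A 6-joint arm with a two-finger parallel gripper is mounted at the origin on a cart in front of the work surface, level with it; the furniture and walls round the work are solid. World frame = base frame: x ahead of the robot, y to its left, z up, the work surface at z = 0. Lengths are in m, angles in rad, forces in N, time in s.
With the tool pointing down it reaches from about 0.3 to 0.825 m from the base axis. Payload 5.4 kg.
Tool frame: the origin (TCP) lies at the very end of the fingers, on their centre line; the grasp point (between the pads) lies 19 mm behind it; z points along the fingers, y is the line along which they close (so a half turn about z gives the same grasp; the last joint's range is limited). The gripper opens to 92 mm and grips with 3 to 60 N. Pads are 20 mm wide; open, the fingers measure 128 mm over their backs; the gripper's body (75 mm by 189 mm) begins 69 mm behind the grasp point.
Start: joints at [1.097, 0.158, 1.597, -0, 1.386, -0.21], TCP at [0.15, 0.555, 0.215] pointing down, gripper open.
Joint ranges: [-2.91, 2.91], [-0.94, 2.29], [0.18, 2.7], [-1.29, 4.43], [0.17, 2.64], [-3, 3]. Speed limits (rad/s): [2.57, 2.57, 3.14, 3.14, 3.14, 3.14].

## Interface

Orientations are given as a rotation vector (axis times angle).
In Python, from workcell import bot, eyes, monitor gives the robot as it stands (bot), with the cameras (eyes) and the readings (monitor). Calls block until the motion is done:
- bot.goto(position, orientation): joint-space move of the TCP to a pose.
- bot.line_to(position, rot=None, max_speed=0.15): straight line of the TCP; rot=None keeps the orientation; max_speed is the mean speed in m/s.
- bot.set_joints(angles): joint-space move.
- bot.set_gripper(opening, newtons=None): opening from 0.0 (shut) to 1.0 (fully open); newtons is the grip in N (None keeps the last); returns when the fingers have stopped.
- bot.hold(seconds).
- bot.inverse_kinematics(position, orientation): joint angles nearest the present ones, or None.
- eyes.read_camera(name): name is "scene" or "top"; returns a dict with "pixels" (400x640x3 uint8, blue, green, red), "fx", "fy", "cx", "cy" (pixels), "k1" (the pictures are not rectified: a ray, as slopes to the right and down, at radius r is drawn at 1 + k1 r^2 times it, then the intrinsics apply), "R" (3x3) and "t" (3): a world point X has camera coordinates R X + t. Camera axes: x right, y down, z forward; pixel columns grow to the right and rows downward; lengths in m; the calibration is good to about 2 mm. A picture is of the moment at which its call begins. There is no depth.
A pose or a line that the arm cannot do raises bot.MotionError and nothing moves.
- bot.job_done(): hands the job in; it is judged then, once.
Readings, each from a call of its own:
- monitor.current_clock(): time.
- monitor.current_joints(): joint angles.
- monitor.current_joint_vel(): joint speeds.
- monitor.current_effort(): joint torques, N m.
- monitor.current_ee_pos(): TCP position.
- monitor.current_tool_rot(): TCP orientation.
- monitor.current_contact_force(): force on the tool from outside, world axes, zero at the start.
- monitor.current_ft_torque(): the same for the moment, N m.
- monitor.current_opening(): opening from 0.0 (shut) to 1.0 (fully open).
- monitor.current_grip_force(): force on a finger pad.
Only numpy, scipy, OpenCV 4.12 (cv2) and the standard library are available. Lean on these libraries where they do the work, as an engineer would, in place of code of your own. Each camera call takes 0.05 s, during which the arm holds its last target. There are 200 camera calls.

## Task

Two thin-walled amber glass beakers stand on the bench. Take the low one and stand it upright in the middle of the balance's round pan: hold the glass gently (under 15 N of grip), keep it upright, and set it down softly, without letting it drop or pressing hard on the balance. Leave the tall beaker where it stands.

Things in the scene. Friction and masses are not known exactly. Their poses are not given: they have to be found in the camera images.
- low_beaker: the low one of the two open round beakers of thin amber glass: 50 mm outer diameter, 55 mm high, straight sides, 2.5 mm wall, 40 to 85 g, loose. Origin: centre of its underside, z up; yaw does not matter. A finger squeezing it with more than 20 N breaks it; a grip of 4 to 10 N carries it well. It stands at least 40 mm clear of other things.
- tall_beaker: the tall one of the two amber glass beakers: the same 50 mm diameter but 85 mm high, loose, to be left alone. Its origin is the centre of its underside, z up. A capped amber bottle (33 mm diameter, 68 mm high) stands near the two beakers as well, and the three places are drawn at random.
- balance: a fixed white laboratory balance, 170 mm deep (its x), 150 mm wide (its y), housing 38 mm high, with a small dark display at its front (-x) and a round steel pan on top behind the display. Its origin is the centre of its underside on the bench, z up.
- pan_top (a point): the centre of the upper face of the balance's pan, a flat steel disc of 100 mm diameter, 52 mm above the bench, z up. The pan is sprung: it gives about 0.4 mm per newton and meets its stop after 5 mm (12 N); the balance is damaged by more than 20 N.

How it is judged:
At the end, for the whole second after the job is handed in: The low beaker stands at rest, upright within 10 degrees, on the balance's pan, its centre within 20 mm of the pan's centre; the tall beaker stands upright within 30 mm of where it stood (horizontal distance between low_beaker and pan_top below 0.02 m and z of low_beaker in the frame of pan_top between -0.004 and 0.004 m and angle between each of low_beaker, tall_beaker's own z axis and vertical below 0.17 rad and linear speed of low_beaker below 0.02 m/s and distance of tall_beaker from where it was at the start of the episode below 0.03 m); the robot touches nothing.
It fails at once if the low beaker is squeezed with more than 20 N on each finger (both fingers together 40 N) (contact force between low_beaker and the fingers above 40 N).
It fails at once if the balance is pressed or struck with more than 20 N (contact force between balance and anything else above 20 N).
It fails at once if the low beaker is dropped (free of the fingers it falls faster than 0.63 m/s, as from 20 mm or more) (contact force between low_beaker and the fingers below 0.05 N and linear speed of low_beaker above 0.63 m/s).
It fails at once if the low beaker is tipped by more than 35 degrees (angle between low_beaker's own z axis and vertical above 0.61 rad).
It fails at once if the tall beaker is moved by more than 30 mm (distance of tall_beaker from where it was at the start of the episode above 0.03 m).
It also fails if it takes over 35 s, if anything falls off the work surface, if the arm or the gripper's body presses on something with over 40 N, if the wrist force passes 120 N, or if a joint passes its speed limit or range.

## Working session

There is one attempt and no reset: what is moved stays moved. The work goes in short steps, each a Python script; the robot and the scene stay as the last script left them, time stands still between calls to the robot, and variables do not carry over. Pictures are saved under pics/ and viewed, at most 10 in all, crops included, and the job is handed in when it is done.

```bash
mkdir -p pics
cat > h.py <<'E'
import cv2, numpy as np
from workcell import bot, eyes, monitor
def ray(c,u,v):
    K=np.array([[c['fx'],0,c['cx']],[0,c['fy'],c['cy']],[0,0,1.]])
    x,y=cv2.undistortPoints(np.array([[[u,v]]],float),K,np.array([c['k1'],0,0,0,0.]))[0,0]
    R=np.array(c['R']);t=np.array(c['t'])
    return -R.T@t, R.T@np.array([x,y,1.])
def onplane(c,u,v,z):
    o,d=ray(c,u,v); return o+d*(z-o[2])/d[2]
def proj(c,X):
    X=np.array(c['R'])@np.array(X,float)+np.array(c['t']); x,y=X[:2]/X[2]; s=1+c['k1']*(x*x+y*y)
    return c['cx']+c['fx']*x*s, c['cy']+c['fy']*y*s
E
python3 - <<'E'
from h import *
for n in('top','scene'):
    c=eyes.read_camera(n); cv2.imwrite(f'pics/{n}0.png',c['pixels']); print(n,c['fx'],c['k1'],ray(c,320,200))
print(monitor.current_clock(),monitor.current_tool_rot())
E
```

```text
top 460.05974100456615 -0.0920151494172341 (array([0.37607741, 0.04907612, 1.05693524]), array([ 8.91080169e-02,  8.96082193e-04, -9.96144194e-01]))
scene 365.02176437335726 -0.06703140016550693 (array([ 0.0936796 , -0.54162195,  0.65735978]), array([ 0.44797945,  0.63311694, -0.63137716]))
0.1 [-4.13025152e-01 -3.11375629e+00  2.51180189e-03]
```

View pics/top0.png

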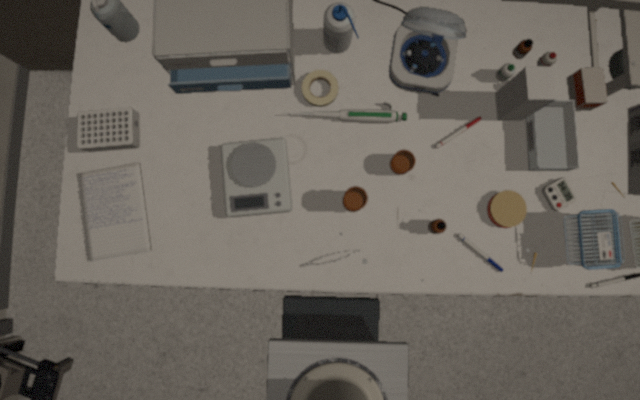

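View pics/scene0.png

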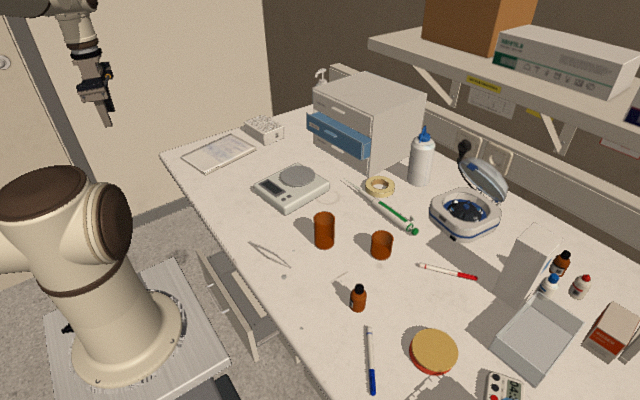

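The top view has the low beaker at about (402,162), the tall one at (355,198), the bottle at (437,227) and the balance pan at (251,165). In the scene view they are at (381,245), (324,230), (358,298) and (297,175). Next I measure them.

Run:
```python
from h import *
for n in('top','scene'):
    c=eyes.read_camera(n); im=c['pixels']; hsv=cv2.cvtColor(im,cv2.COLOR_BGR2HSV)
    m=((hsv[...,0]<18)&(hsv[...,1]>120)&(hsv[...,2]>25)).astype(np.uint8)
    k,l,s,ce=cv2.connectedComponentsWithStats(m)
    for i in range(1,k):
        x,y,w,h,a=s[i]
        if a>60 and (n=='top' and 330<x<450 and 140<y<240 or n=='scene' and 300<x<400 and 200<y<320):
            u,v=x+(w-1)/2,y+(h-1)/2
            print(n,s[i],[onplane(c,u,v,z)[:2].round(4) for z in(.0275,.0425,.034)])
            if n=='scene': # silhouette lower/upper extents vs predicted
                for H in(.055,.085):
                    P=onplane(c,u,v,H/2); a_=np.linspace(0,6.28,60)
                    q=np.array([proj(c,[P[0]+.025*np.cos(b),P[1]+.025*np.sin(b),z]) for z in(0,H) for b in a_])
                    print('   H',H,'pred box wh',np.ptp(q,axis=0).round(1))
    if n=='top':
        g=cv2.cvtColor(im,cv2.COLOR_BGR2GRAY)
        print(g[165,218:296:2]); print(g[135:222:2,251])
        cv2.imwrite('pics/bal.png',cv2.resize(im[120:240,200:320],None,fx=5,fy=5,interpolation=cv2.INTER_CUBIC))
        # housing
        for p in([251,165],[222,143],[288,139],[292,210],[227,216]): print(p,onplane(c,*p,.052 if p[0]==251 else .038).round(4))
```

```text
top [391 151  24  23 404] [array([ 0.5599, -0.1351]), array([ 0.5572, -0.1324]), array([ 0.5588, -0.1339])]
top [343 188  24  23 410] [array([ 0.4725, -0.0275]), array([ 0.4711, -0.0263]), array([ 0.4719, -0.027 ])]
top [431 220  14  13  95] [array([ 0.4167, -0.2155]), array([ 0.4161, -0.2116]), array([ 0.4164, -0.2138])]
[ 94  91  93 112  98  87  87  92  90  94  92  95  92  91  94  95  90  93
  94  99  90  95  93  96  92  92  95  93  98 114 121 125 123 128 125 120
 130 133 132]
[132 131 121 104 100  90  91  91  93  90  91  94  89  93  90  94  94  93
  92  94  93  94  98  97  95  93 106 123 121 108  72  50  41  46  42  45
  57  86 117 108 107 129 131 129]
[251, 165] [0.5396 0.205  0.052 ]
[222, 143] [0.5906 0.2755 0.038 ]
[288, 139] [0.6035 0.126  0.038 ]
[292, 210] [0.4432 0.1115 0.038 ]
[227, 216] [0.4258 0.2559 0.038 ]
scene [314 212  21  38 691] [array([ 0.4784, -0.0129]), array([ 0.4692, -0.0255]), array([ 0.4744, -0.0184])]
   H 0.055 pred box wh [20.6 30.1]
   H 0.085 pred box wh [21.3 39.8]
scene [371 230  23  30 549] [array([ 0.5604, -0.1337]), array([ 0.5493, -0.1434]), array([ 0.5556, -0.1379])]
   H 0.055 pred box wh [23.4 31.4]
   H 0.085 pred box wh [25.2 41.3]
scene [350 289  17  24 265] [array([ 0.4122, -0.2201]), array([ 0.4046, -0.2278]), array([ 0.4089, -0.2234])]
   H 0.055 pred box wh [26.  36.6]
   H 0.085 pred box wh [27.5 46.4]
```

View pics/bal.png

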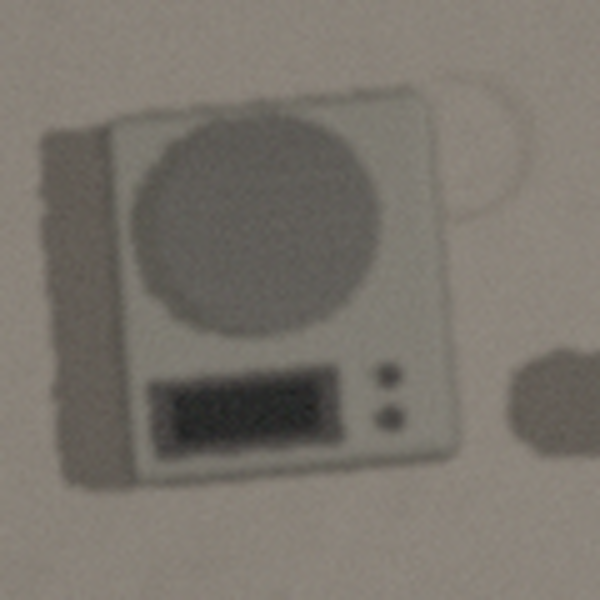

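```bash
cat >> h.py <<'E'
B=np.array([.560,-.1344]); P=np.array([.5405,.2045]); D=[0,-np.pi,0]
E
python3 - <<'E'
from h import *
c=eyes.read_camera('scene'); print(onplane(c,297.5,175.5,.052), proj(c,[*P,.052]))
cv2.imwrite('pics/pan_s.png',cv2.resize(c['pixels'][150:220,240:340],None,fx=6,fy=6,interpolation=cv2.INTER_CUBIC))
bot.goto([*B,.16],D); print(monitor.current_joints(),monitor.current_clock())
bot.line_to([*B,.018]); print(monitor.current_contact_force())
bot.set_gripper(.60,5); print(monitor.current_opening(),monitor.current_grip_force())
bot.set_gripper(.0,6); print(monitor.current_opening()*92,monitor.current_grip_force(),monitor.current_contact_force(),monitor.current_clock())
E
```

```text
[0.53671646 0.19432352 0.052     ] (np.float64(296.67517414483336), np.float64(173.41851046644783))
[-4.44124901e-01  2.06741737e-01  1.65240685e+00  1.77587823e-04
  1.28240617e+00 -2.01596289e+00] 3.0833
[-0.90385582 -0.09082876  0.59178809]
0.5996490061895284 0.0
48.89249023671471 6.000002404907718 [0.81322854 0.58340424 0.05979773] 5.1333
```

View pics/pan_s.png

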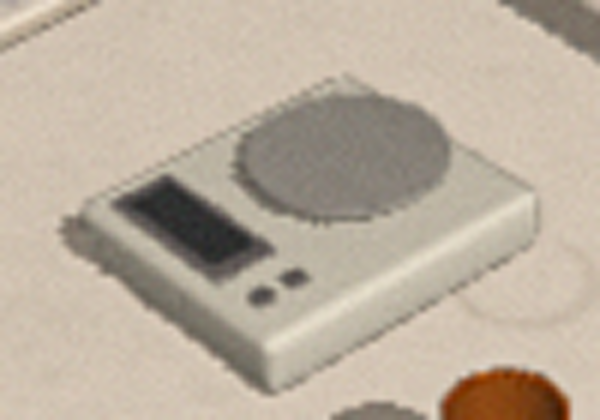

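The enlarged scene crop shows the pan at about (297,175), with its shadow on the lower-left side. I'll refine the pan centre from its unshadowed edges and lift the beaker.

Run:
```python
from h import *
a=np.linspace(0,2*np.pi,200)
for n,meas in(('top',(132,380,113,338,5,200,120)),('scene',(236,452,93,222,6,240,150))):
    c=eyes.read_camera(n); x0,x1,y0,y1,s,ox,oy=meas; f=lambda v,o:(v+.5)/s-.5+o
    q=np.array([proj(c,[P[0]+.05*np.cos(b),P[1]+.05*np.sin(b),.052]) for b in a])
    print(n,'meas L R T B',[round(f(*z),1) for z in((x0,ox),(x1,ox),(y0,oy),(y1,oy))],'pred',q[:,0].min().round(1),q[:,0].max().round(1),q[:,1].min().round(1),q[:,1].max().round(1))
    # shift that matches right and top edges
    u,v=proj(c,[*P,.052]); du=f(x1,ox)-q[:,0].max(); dv=f(y0,oy)-q[:,1].min()
    print(onplane(c,u+du,v+dv,.052).round(4))
bot.line_to([*B,.17],max_speed=.1)
print(monitor.current_opening()*92,monitor.current_grip_force(),monitor.current_contact_force())
for n in('top','scene'): cv2.imwrite(f'pics/lift_{n}.png',eyes.read_camera(n)['pixels'][100:300,250:500])
print(monitor.current_clock())
cv2.imwrite('pics/lift.png',np.vstack([cv2.imread(f'pics/lift_{n}.png') for n in('top','scene')]))
```

```text
top meas L R T B [226.0, 275.6, 142.2, 187.2] pred 228.8 273.7 142.5 187.0
[0.5412 0.2004 0.052 ]
scene meas L R T B [278.9, 314.9, 165.1, 186.6] pred 279.4 314.0 163.9 183.7
[0.5394 0.1976 0.052 ]
48.78328014941906 5.999997972976416 [ 0.61457229 -0.00196397  0.09484184]
7.0
```

View pics/lift.png

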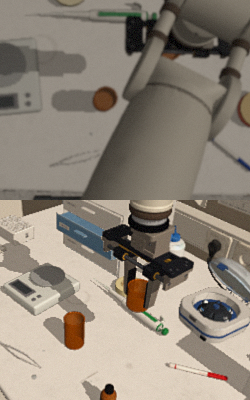

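The beaker is held upright and clear of the bench, and the tall one hasn't moved. The two views agree on a pan centre of about (0.540, 0.200), so I carry it there and lower it with force feedback.

Run:
```python
from h import *
P=np.array([.540,.200])
bot.line_to([*P,.17],max_speed=.12)
bot.line_to([*P,.080],max_speed=.06); bot.hold(.3)
f0=monitor.current_contact_force()[2]; z=.080; print(f0,monitor.current_clock())
while z>.0685:
    z-=.0007; bot.line_to([*P,z],max_speed=.02); f=monitor.current_contact_force()[2]-f0
    print(round(z,4),round(f,2),round(monitor.current_ee_pos()[2],4))
    if f>1.2: break
print(monitor.current_clock(),monitor.current_opening()*92,monitor.current_grip_force())
for n in('top','scene'): cv2.imwrite(f'pics/p_{n}.png',eyes.read_camera(n)['pixels'][100:300,180:430])
cv2.imwrite('pics/place.png',np.vstack([cv2.imread(f'pics/p_{n}.png') for n in('top','scene')]))
```

```text
-0.22602494313692623 11.8917
0.0793 -0.44 0.0792
0.0786 -0.5 0.0785
0.0779 -0.31 0.0778
0.0772 -1.18 0.0771
0.0765 0.38 0.0765
0.0758 -0.02 0.0757
0.0751 -0.64 0.075
0.0744 0.58 0.0744
0.0737 -0.02 0.0736
0.073 -0.5 0.0729
0.0723 -1.29 0.0723
0.0716 -0.48 0.0715
0.0709 -0.25 0.0708
0.0702 0.27 0.0701
0.0695 -1.34 0.0696
0.0688 1.91 0.069
15.8917 48.596044281259005 6.0000848199706525
```

View pics/place.png

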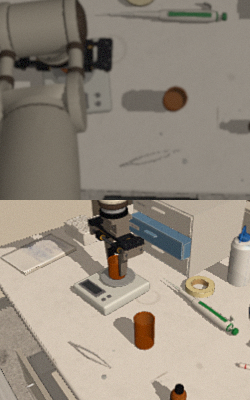

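Run:
```python
from h import *
P=np.array([.540,.200]); z=.0688
def F():
    v=[]
    for _ in range(8): bot.hold(.03); v.append(monitor.current_contact_force()[2])
    return np.mean(v)
for _ in range(4):
    f=F(); print(z,round(f,2))
    if f>1.0: break
    z-=.0006; bot.line_to([*P,z],max_speed=.02)
bot.set_gripper(.58); bot.hold(.2); bot.set_gripper(1.0); print(F(),monitor.current_clock())
bot.line_to([*P,.17],max_speed=.08)
bot.line_to([.40,-.02,.25],max_speed=.25); print(monitor.current_clock())
for n in('top','scene'): cv2.imwrite(f'pics/q_{n}.png',eyes.read_camera(n)['pixels'][100:300,180:430])
cv2.imwrite('pics/done.png',np.vstack([cv2.imread(f'pics/q_{n}.png') for n in('top','scene')]))
```

```text
0.0688 0.93
0.0682 2.44
-0.00602771861204332 18.2417
20.9083
```

View pics/done.png

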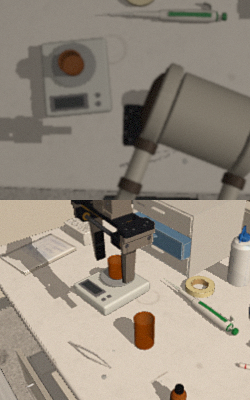

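The beaker stands upright at about (250,163), centred on the pan. The tall beaker is still at (324,230) in the scene view, and the gripper is clear.

```bash
python3 -c "
from h import *
print(bot.job_done(), monitor.current_clock())"
```

```text
the job is handed in; nothing more can be done
the job is handed in; nothing more can be done
```

The low beaker stands upright in the middle of the balance pan, set down with about 2.4 N at a 6 N grip; the tall beaker was left where it stood, and the job was handed in at about 21 s (no verdict was returned).

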